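# Close the sliding dust cover of the curing box

### The job

Close the curing box over the fresh casts so that no dust settles on them: with a fingertip, push the wooden cover along the box's runners until it drops into its notches and lies flush all round, then push the wooden keeper round by its peg until it lies square across the cover and locks it. This is pushing only: do not lift or tip the cover off its runners, and leave the casts in the box and the things standing about where they are.

Things in the scene. Friction and masses are not known exactly. Their poses are not given: they have to be found in the camera images.
- curing_box: Long low wooden box, immovable. Origin: on the table under the middle of its closed part; z up; y = slide direction, the cover closes towards -y (about to the robot's right). Side boards 12 mm thick run from y = -108 to +265 mm, inner faces at x = +-82, outer at +-94, tops 54 mm up. The closed part (floor, end walls 45 mm high) spans y = +-108; a block 54 mm high on the +x side carries the keeper.
- home (a point): Where the cover's origin lies when home: box frame x = 0, y = 0, 45 mm up, on the tops of the runner strips inside the side boards (x = 64 to 82 mm either side). Each strip has two notches for the cover's battens, 16 mm long, 8 mm deep, at y = -82 and +82 mm. No other end stop: pushed fast, the cover could jump the notches.
- bay_end (a point): Middle between the open ends of the runners, box frame y = +265 mm, 45 mm up. From here to the closed part (y = +108) the runners go on over an open bay, empty but for a stretcher 18 mm high at its end: fingers can stand in it behind the cover.
- cover: Loose plywood cover 160 (x) by 200 (y) mm, 9 mm thick, 0.25 to 0.5 kg; origin: centre of the panel's underside, axes like the box's. Two cross battens under it (12 mm wide, 8 mm high, at y = +-82 mm) ride on the runners: underside 53 mm up at the start, 80 to 140 mm short of home. Home, they have dropped 8 mm into the notches: top 54 mm up, flush with the side boards. Play +-2 mm each way.
- push_face (a point): Middle of the cover's trailing end face, 100 mm behind its origin (+y), 11 mm above the panel's underside: an upright face, panel edge and finger strip together, 110 mm wide, from the underside to 23 mm above it. The strip is 13 mm thick. Push here towards the box's -y; sliding takes about 1 to 6 N.
- keeper (a joint): Keeper angle, rad, anticlockwise from above: 0 = along the side board, pointing to the box's +y; 1.57 = square across the cover, pointing to -x; stops at -0.6 and 1.65. Starts between -0.3 and 0.1, stays where left (0.7 N at the peg). Wooden bar 15 mm wide, 6 thick, reaching 54 mm from its pivot, underside 56 mm up: it clears the cover (by 2 mm) only when that is home.
- keeper_pivot (a point): The keeper's pivot (vertical axis) on the keeper block outside the box's +x side board, at the bar's underside, 56 mm above the table; box frame x = 104, y = -30 mm.
- keeper_peg (a point): Middle of the keeper's upright finger peg, 11 mm thick, 46 mm from the pivot; the peg stands from 62 mm (top of the bar) to 84 mm above the table; this point is at 73 mm.
- coaster: Round cast coaster in its mould, 91 mm wide, 10 mm high, loose on the box's floor (8 mm above the table). Leave alone. Origin: centre of its underside.
- bow: Small bow-shaped mould, 40 x 60 mm, 11 mm high, loose on the box's floor. Leave alone. Origin: centre of its underside.
- jar_a: Small round jar with a white ribbed lid, 38 mm wide, 55 mm high, loose, standing close by one long side of the box. Leave alone. Origin: centre of its underside.
- jar_b: The other small round jar with a white ribbed lid, 38 mm wide, 53 mm high, loose, standing close by the other long side of the box. Leave alone. Origin: centre of its underside.
- cup: Clear plastic cup, 72 mm wide, 75 mm high, loose. Leave alone. Origin: centre of its underside.

How it is judged:
By the outcome, as a careful person would: the job done as asked, in the order asked, and still so for the second after the job is handed in, with the robot touching nothing.
It also fails if it takes over 48 s, if anything falls off the work surface, if the arm or the gripper's body presses on something with over 40 N, if the wrist force passes 120 N, or if a joint passes its speed limit or range.

### The arm

A 6-joint arm with a two-finger parallel gripper is mounted at the origin on the work surface; the furniture and walls round the work are solid. World frame = base frame: x ahead of the robot, y to its left, z up, the work surface at z = 0. Lengths are in m, angles in rad, forces in N, time in s.
With the tool pointing down it reaches from about 0.325 to 0.925 m from the base axis. Payload 3.1 kg.
Tool frame: the origin (TCP) lies midway between the tips of the shut fingers; the grasp point (between the pads) lies 19 mm behind it; z points along the fingers, y is the line along which they close (so a half turn about z gives the same grasp; the last joint's range is limited). The gripper opens to 85 mm and grips with 20 to 120 N. Pads are 22 mm wide; open, the fingers measure 114 mm over their backs; the gripper's body (76 mm by 85 mm) begins 54 mm behind the grasp point. The pads swing forward as they close: fully open they stand 13 mm farther back than shut.
Start: joints at [1.232, 0.217, 1.613, -0, 1.311, -0.112], TCP at [0.141, 0.609, 0.231] pointing down, gripper open.
Joint ranges: [-2.75, 2.75], [-0.78, 2.1], [0.31, 2.55], [-1.13, 4.27], [0.13, 2.63], [-2.58, 2.58]. Speed limits (rad/s): [2.79, 2.79, 3.14, 3.14, 3.14, 3.14].

### API

Orientations are given as a unit quaternion [x, y, z, w].
In Python, from bench import get_state, cams, manip gives the robot as it stands.
- The arm moves only by the tool carry_out, never from a script. Its argument "plan" is a list of rows, each a list of 5 numbers: the shift along the world's x, y, z as a fraction of full scale, then the turn about the world's z as a fraction of full scale, then the opening, from -1 (shut) to 1 (fully open). A call has 1 to 10 rows; each row shifts and turns the commanded pose from where the row before left it; what a row does not reach is not made up. Full scale, the value 1, is 0.05 m for a shift and 0.12 rad for a turn. A row lasts 1/10 s, in which the tool goes at most 50 mm and 8.59 degrees, less where a joint would pass 70% of its speed; a pose out of reach is approached as far as the arm can. A call with a number of a shift or a turn outside -1 to 1 is refused whole. A call with a gripper value outside its range is refused whole. The fingers move at their own pace and stop on an object; the grip force is fixed at half the most. Time passes only in rows, so rows that do not move let the fingers close. It gives the time, the measured TCP pose, the force, the opening and the grip force at its end, in the units of the state.
- get_state(): the state, without advancing time (a new reading comes with each control period).
- cams.read_camera(name): name is "side" or "top"; returns the picture (400x640x3 uint8, blue, green, red); there is no depth.
- cams.camera_model(name): a dict with "mtx" (3x3 intrinsics, pixels), "distortion" ([k1, k2, p1, p2, k3] as OpenCV has them; the pictures are not rectified), "extrinsics" (4x4, takes a point from world to camera coordinates). Camera axes: x right, y down, z forward; pixel columns grow to the right and rows downward; lengths in m; the calibration is good to about 2 mm. A picture is of the moment at which its call begins. camera_model takes no time and is no camera call.
- manip.close_job(): hands the job in; it is judged then, once.
The state is a dict: "t": time; "joints": joint angles; "dq": joint speeds; "effort": joint torques, N m; "eef_pos": TCP position; "tcp_rot": TCP orientation; "contact_force": force on the tool from outside, world axes, zero at the start; "moment": the same for the moment, N m; "gripper_width": finger opening in m; "finger_force": force on a finger pad.
Only numpy, scipy, OpenCV 4.12 (cv2) and the standard library are available. Lean on these libraries where they do the work, as an engineer would, in place of code of your own. Each camera call takes 0.05 s, during which the arm holds its last target. There are 200 camera calls.

## Working session

There is one attempt and no reset: what is moved stays moved. The work goes in short steps, Python scripts to look and compute and a tool call to move; the robot and the scene stay as the last step left them, time stands still between calls to the robot, and variables do not carry over. Pictures are saved under pics/ and viewed, at most 10 in all, crops included, and the job is handed in when it is done.

Besides the shell and the picture viewer there is one more tool, called after "Call:" as a command line: name --pt "numbers of a row" for each row, then --argument value for the rest. carry_out: Moves the arm, as the interface text tells. Its arguments: {"type":"object","properties":{"plan":{"type":"array"}},"required":["plan"]}

```bash
mkdir -p pics; python3 - <<'E'
from bench import get_state,cams
import cv2
for n in("side","top"):
    im=cams.read_camera(n); cv2.imwrite(f"pics/{n}0.png",im)
    m=cams.camera_model(n); print(n,m)
print(get_state())
E
```

```text
side {'mtx': array([[436.43273389,   0.        , 322.92981939],
       [  0.        , 436.43273389, 206.95317184],
       [  0.        ,   0.        ,   1.        ]]), 'distortion': array([-0.11818663,  0.        ,  0.        ,  0.        ,  0.        ]), 'extrinsics': array([[ 0.99839146,  0.05357118,  0.01856412, -0.49915076],
       [ 0.04008042, -0.43529945, -0.8993931 ,  0.05767733],
       [-0.0401006 ,  0.89869045, -0.4367464 ,  0.90792433],
       [ 0.        ,  0.        ,  0.        ,  1.        ]])}
top {'mtx': array([[383.01537079,   0.        , 314.45268954],
       [  0.        , 383.01537079, 197.49600817],
       [  0.        ,   0.        ,   1.        ]]), 'distortion': array([-0.07715673,  0.        ,  0.        ,  0.        ,  0.        ]), 'extrinsics': array([[-0.00967582, -0.99900264, -0.04359028,  0.03988174],
       [-0.98712422,  0.01650299, -0.15910196,  0.51860586],
       [ 0.15966264,  0.04148958, -0.98629937,  0.83286036],
       [ 0.        ,  0.        ,  0.        ,  1.        ]])}
{'t': 0.1, 'joints': array([ 1.23181712e+00,  2.17724481e-01,  1.61478916e+00,  2.66960847e-05,
        1.31128712e+00, -1.12188187e-01]), 'dq': array([-0.00025092, -0.00368822, -0.00289085,  0.00055448,  0.00113104,
        0.00089296]), 'effort': array([-9.77394739e-04, -3.98079801e+01, -3.04968739e+01, -1.70855246e-04,
        4.23884892e-03,  2.45950264e-05]), 'eef_pos': array([0.14024943, 0.60830496, 0.23006236]), 'tcp_rot': array([ 1.13155997e-01,  9.93576621e-01, -1.07319552e-03, -2.59519916e-04]), 'contact_force': array([-0.19190295, -0.36201029, -0.49458001]), 'moment': array([-0.0282971 , -0.0280174 ,  0.03765538]), 'finger_force': 0.0, 'gripper_width': 0.08551036127367719}
```

View pics/side0.png

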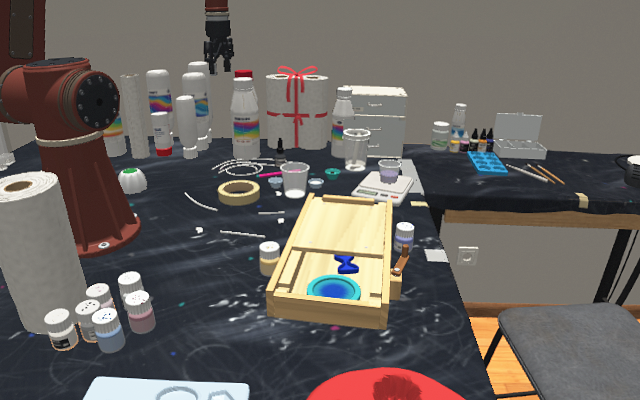

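View pics/top0.png

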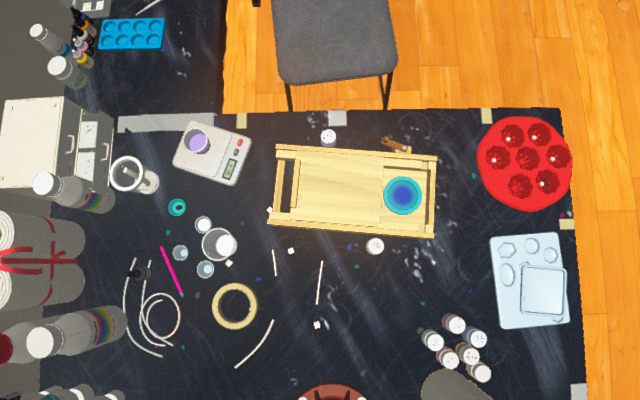

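The side picture shows the box around (270-410, 195-325), with the cover short of home, and the keeper near (402,262). In the top picture the box spans (268-437, 143-237), with the cover at about x 297-385 and the keeper at (395,144). I'll enlarge both.

```bash
python3 - <<'E'
import cv2
a=cv2.imread("pics/top0.png")[125:250,255:450]; cv2.imwrite("pics/topc.png",cv2.resize(a,None,fx=4,fy=4,interpolation=cv2.INTER_CUBIC))
a=cv2.imread("pics/side0.png")[185:335,260:430]; cv2.imwrite("pics/sidec.png",cv2.resize(a,None,fx=4,fy=4,interpolation=cv2.INTER_CUBIC))
E
```

```text
(no output)
```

View pics/topc.png

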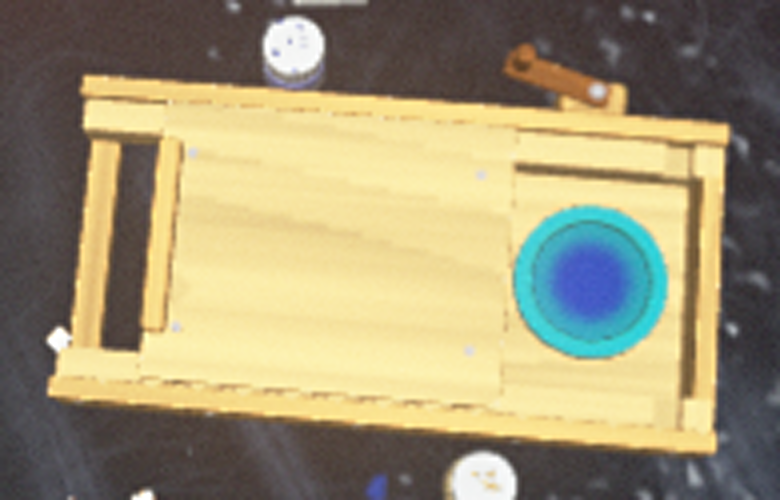

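View pics/sidec.png

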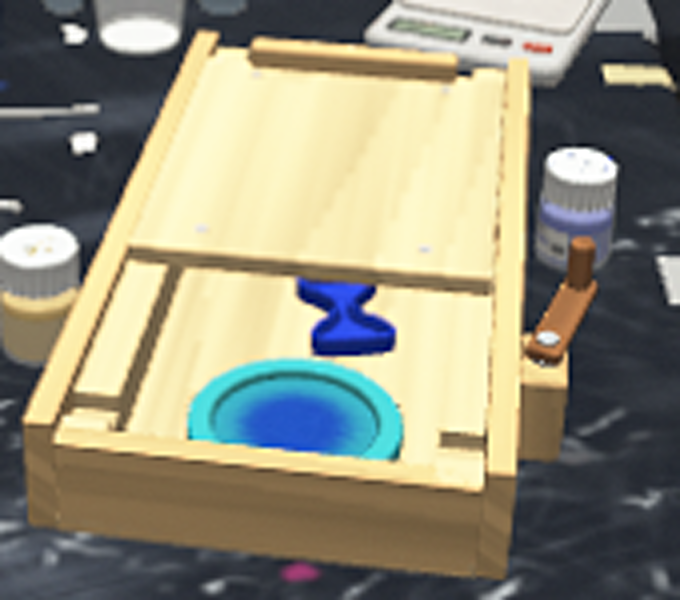

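The top crop gives box corners at (83,75), (730,125), (48,393), (716,450), the cover's front edge at (516,127)-(500,400), the strip's rear edge at (163,138)-(143,328), the pivot at (598,90) and the peg at about (519,52). The side crop gives corners at (195,32), (528,60), (515,475), (28,422), the peg top at (582,240) and the pivot at (547,340).

```bash
cat > h.py <<'E'
import numpy as np,cv2
from bench import cams
from scipy.optimize import least_squares
M={n:cams.camera_model(n) for n in("side","top")}
OFF={"top":(255,125),"side":(260,185)}
def px(n,c): return (np.array(c,float)+.5)/4-.5+OFF[n]
def proj(n,P):
    m=M[n];E=m["extrinsics"]
    return cv2.projectPoints(np.atleast_2d(P).astype(float),cv2.Rodrigues(E[:3,:3])[0],E[:3,3],m["mtx"],m["distortion"])[0][:,0]
def tri(t,s):
    f=lambda P:np.r_[proj("top",P)[0]-px("top",t),proj("side",P)[0]-px("side",s)]
    r=least_squares(f,[.5,-.1,.05]);return r.x,np.abs(r.fun).max()
def box(p,B):
    x,y,a=p[:3];B=np.atleast_2d(B).astype(float)/1000
    return np.c_[x+B[:,0]*np.cos(a)-B[:,1]*np.sin(a),y+B[:,0]*np.sin(a)+B[:,1]*np.cos(a),B[:,2]]
def inv(p,W):
    c,s=np.cos(p[2]),np.sin(p[2]);d=np.asarray(W)[:2]-p[:2]
    return np.r_[c*d[0]+s*d[1],-s*d[0]+c*d[1],W[2]]*1000
E
python3 - <<'E'
from h import *
np.set_printoptions(precision=4,suppress=True)
B=[(94,265,54),(94,-108,54),(-94,265,54),(-94,-108,54)]
T=[(83,75),(730,125),(48,393),(716,450)];S=[(528,60),(515,475),(195,32),(28,422)]
for b,t,s in zip(B,T,S): print(b,*tri(t,s))
obs=lambda n,L:np.array([px(n,c) for c in L])
f=lambda p:np.r_[(proj("top",box(p,B)+[0,0,p[3]])-obs("top",T)).ravel(),(proj("side",box(p,B)+[0,0,p[3]])-obs("side",S)).ravel()]
r=least_squares(f,[.5,-.1,0,0],loss="soft_l1");p=r.x;print(p,f(p).reshape(-1,2));np.save("p.npy",p)
for n,t,s in [("cov+x",(516,127),(492,280)),("cov-x",(500,400),(133,247)),("strip+x",(163,138),(457,55)),("strip-x",(143,328),(252,40)),("pivot",(598,90),(547,340)),("peg",(519,52),(582,240)),("bow",(375,495),(375,495))][:6]:
    w,e=tri(t,s);print(n,w,e,inv(p,w))
jar=[("jarA",(295,45),(580,165)),("jarB",(482,482),(38,245))]
for n,t,s in jar: w,e=tri(t,s);print(n,w,e,inv(p,w))
E
```

```text
(94, 265, 54) [0.6462 0.1225 0.0519] 0.23065587341028504
(94, -108, 54) [ 0.6087 -0.2487  0.0539] 0.019313195671315952
(-94, 265, 54) [0.4598 0.1406 0.053 ] 0.6873023480390543
(-94, -108, 54) [ 0.425  -0.2298  0.0533] 0.3086399416004042
[ 0.5272 -0.1317 -0.0978 -0.0011] [[-0.2154 -0.0489]
 [-0.2941 -0.4648]
 [-0.1756  0.8434]
 [ 0.0362  0.5718]
 [ 0.4103 -0.5141]
 [ 0.8997  0.4468]
 [ 0.5546 -0.149 ]
 [-1.4811  0.2342]]
cov+x [ 0.6078 -0.1254  0.0612] 0.03471930572385418 [79.6656 14.1184 61.2079]
cov-x [ 0.4525 -0.1107  0.0611] 0.32978281267207876 [-76.3615  13.5614  61.1403]
strip+x [0.6018 0.0736 0.0753] 0.09840481649587218 [ 54.2584 211.6286  75.3423]
strip-x [0.4939 0.0848 0.0744] 0.2530892831328231 [-54.2366 212.226   74.4441]
pivot [ 0.6272 -0.1725  0.0632] 0.3630341742864118 [103.5067 -30.8055  63.1945]
peg [ 0.6444 -0.1257  0.0831] 0.21554146546398556 [116.0779  17.383   83.0767]
jarA [ 0.661  -0.0011  0.0527] 0.27889647331988954 [120.4148 143.0177  52.7389]
jarB [ 0.4083 -0.1003  0.0535] 0.20893500912890772 [-121.3475   19.6863   53.5053]
```

```bash
python3 - <<'E'
from h import *
np.set_printoptions(precision=3,suppress=True)
def ray(n,u):
    m=M[n];E=m["extrinsics"];q=cv2.undistortPoints(np.array([[u]],float),m["mtx"],m["distortion"])[0,0]
    d=E[:3,:3].T@np.r_[q,1];return -E[:3,:3].T@E[:3,3],d
for nm,b,t in [("gift",(297,148),(297,76)),("bottleL",(245,157),(243,72)),("bottleR",(342,152),(343,88)),("cupfar",(356,168),(356,131)),("cyl",(197,150),(197,63)),("drawers",(385,155),(380,88)),("cup",(294,195),(294,165)),("scale",(390,195),(390,165))]:
    o,d=ray("side",b);P=o-d*o[2]/d[2]
    r=least_squares(lambda h:proj("side",P+[0,0,h[0]])[0][1]-t[1],[.1]).x
    print(nm,P,"h",r)
p=np.load("p.npy");print(box(p,[(0,250,56),(0,213,64),(0,100,56),(104,-30,73)]))
E
```

```text
gift [0.38  0.618 0.   ] h [0.236]
bottleL [ 0.228  0.513 -0.   ] h [0.261]
bottleR [ 0.53   0.593 -0.   ] h [0.207]
cupfar [0.574 0.45  0.   ] h [0.113]
cyl [0.055 0.567 0.   ] h [0.279]
drawers [0.669 0.579 0.   ] h [0.215]
cup [0.414 0.24  0.   ] h [0.081]
scale [0.658 0.264 0.   ] h [0.082]
[[ 0.552  0.117  0.056]
 [ 0.548  0.08   0.064]
 [ 0.537 -0.032  0.056]
 [ 0.628 -0.172  0.073]]
```

Call:
carry_out --pt "0 0 0.7 0 -1" --pt "0 0 0.7 0 -1" --pt "0 0 0.7 0 -1" --pt "0 0 0.7 0 -1" --pt "0.5 -0.6 0 0.18 -1" --pt "0.5 -0.6 0 0.18 -1" --pt "0.5 -0.6 0 0.18 -1" --pt "0.5 -0.6 0 0.18 -1" --pt "0.5 -0.6 0 0.18 -1" --pt "0.5 -0.6 0 0.17 -1"

```text
t: 1.1
eef_pos: [0.291, 0.4275, 0.3707]
tcp_rot: [0.049, 0.999, -0.0, -0.0]
contact_force: [0.8, -0.0, 0.2]
gripper_width: -0.0
finger_force: 0.0
```

Call:
carry_out --pt "0.5 -0.6 0 0 -1" --pt "0.5 -0.6 0 0 -1" --pt "0.5 -0.6 0 0 -1" --pt "0.5 -0.6 0 0 -1" --pt "0.5 -0.6 0 0 -1" --pt "0.5 -0.6 0 0 -1" --pt "0.5 -0.6 0 0 -1" --pt "0.5 -0.6 0 0 -1" --pt "0.5 -0.6 0 0 -1" --pt "0 0 0 0 -1"

```text
t: 2.1
eef_pos: [0.5175, 0.1553, 0.3701]
tcp_rot: [0.052, 0.999, -0.001, -0.0]
contact_force: [-0.7, 0.5, 0.1]
gripper_width: 0.0003
finger_force: 0.0
```

Call:
carry_out --pt "0.68 -0.76 0 0 -1" --pt "0 0 -0.8 0 -1" --pt "0 0 -0.8 0 -1" --pt "0 0 -0.8 0 -1" --pt "0 0 -0.8 0 -1" --pt "0 0 -0.8 0 -1" --pt "0 0 -0.8 0 -1" --pt "0 0 -0.8 0 -1" --pt "0 0 -0.68 0 -1" --pt "0 0 0 0 -1"

```text
t: 3.1
eef_pos: [0.5425, 0.1219, 0.0513]
tcp_rot: [0.049, 0.999, -0.001, -0.007]
contact_force: [-0.9, 0.1, -0.1]
gripper_width: -0.0
finger_force: 0.0
```

```bash
python3 - <<'E'
from h import *
im=cams.read_camera("side");cv2.imwrite("pics/s1.png",cv2.resize(im[100:340,240:450],None,fx=2.5,fy=2.5,interpolation=cv2.INTER_CUBIC))
E
```

```text
(no output)
```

View pics/s1.png

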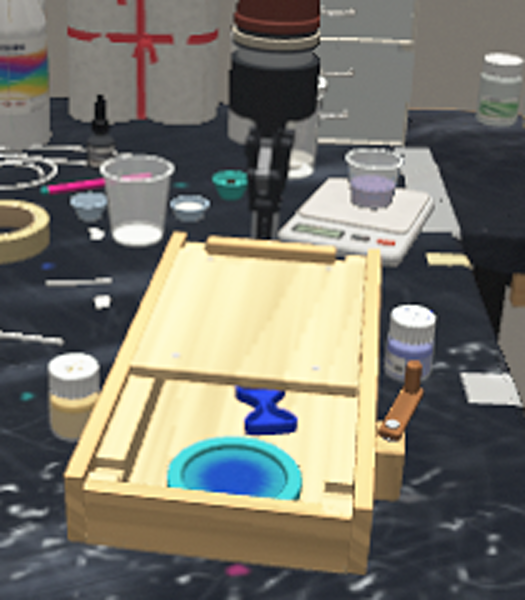

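The finger (265,225) stands in the bay behind the finger strip (205-335, 245) and is roughly centred. Next I'll move it into contact.

Call:
carry_out --pt "0.06 -0.1 0.1 0 -1" --pt "0 -0.1 0 0 -1" --pt "0 -0.05 0 0 -1" --pt "0 0 0 0 -1"

```text
t: 3.55
eef_pos: [0.5532, 0.1088, 0.0642]
tcp_rot: [0.05, 0.999, 0.0, 0.002]
contact_force: [-0.0, 0.8, 0.6]
gripper_width: 0.0
finger_force: 0.0
```

```bash
python3 - <<'E'
from h import *
from bench import get_state
s=get_state();print(s["eef_pos"],s["tcp_rot"],s["contact_force"],inv(np.load("p.npy"),s["eef_pos"]))
E
```

```text
[0.55320832 0.10876992 0.06418699] [4.95993786e-02 9.98767909e-01 1.65713000e-04 1.59295041e-03] [-0.02332136  0.77809744  0.55416101] [  2.45666008 241.86231539  64.18698544]
```

Call:
carry_out --pt "-0.05 -0.06 -0.16 0 -1" --pt "-0.006 -0.06 0 0 -1" --pt "-0.006 -0.06 0 0 -1" --pt "-0.006 -0.06 0 0 -1" --pt "-0.006 -0.06 0 0 -1" --pt "-0.006 -0.06 0 0 -1" --pt "-0.006 -0.06 0 0 -1" --pt "-0.006 -0.06 0 0 -1" --pt "-0.006 -0.06 0 0 -1" --pt "-0.006 -0.06 0 0 -1"

```text
t: 4.55
eef_pos: [0.5465, 0.079, 0.0542]
tcp_rot: [0.049, 0.999, 0.0, -0.0]
contact_force: [1.6, 2.0, -2.2]
gripper_width: -0.0001
finger_force: 1.0
```

```bash
cat > st.py <<'E'
from h import *
from bench import get_state
s=get_state();print(s["eef_pos"].round(4),s["contact_force"].round(2),inv(np.load("p.npy"),s["eef_pos"]).round(1))
E
python3 st.py
```

```text
[0.5465 0.079  0.0542] [ 1.65  1.97 -2.16] [ -1.3 211.6  54.2]
```

Call:
carry_out --pt "0.01 -0.08 0 0 -1" --pt "-0.004 -0.08 0 0 -1" --pt "-0.006 -0.08 0 0 -1" --pt "-0.008 -0.08 0 0 -1" --pt "-0.008 -0.08 0 0 -1" --pt "-0.008 -0.08 0 0 -1" --pt "-0.008 -0.08 0 0 -1" --pt "-0.008 -0.08 0 0 -1" --pt "-0.008 -0.08 0 0 -1" --pt "-0.008 -0.08 0 0 -1"

```text
t: 5.55
eef_pos: [0.5438, 0.0389, 0.0543]
tcp_rot: [0.049, 0.999, -0.0, -0.0]
contact_force: [-0.2, 2.5, -1.4]
gripper_width: -0.0001
finger_force: 1.0
```

```bash
python3 st.py; python3 - <<'E'
from h import *
for n in("top","side"):
    im=cams.read_camera(n);x,y=OFF[n];w,h=(195,125) if n=="top" else (170,150)
    cv2.imwrite(f"pics/{n}2.png",cv2.resize(im[y:y+h,x:x+w],None,fx=4,fy=4,interpolation=cv2.INTER_CUBIC))
E
```

```text
[0.5438 0.0389 0.0543] [-0.17  2.51 -1.4 ] [-1.000e-01  1.714e+02  5.430e+01]
```

View pics/side2.png

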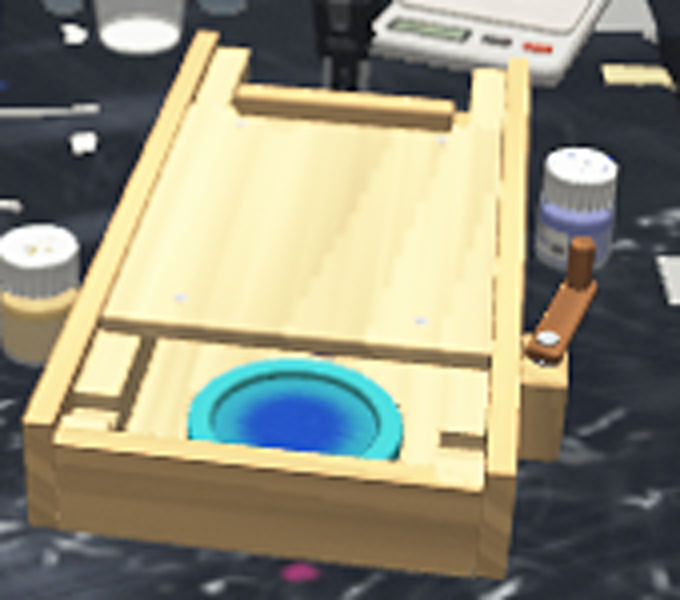

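The cover slid straight: its front edge now runs (103,320)-(492,358) and its strip top runs (237,88)-(453,107). I'll compute how far it still has to go.

```bash
python3 - <<'E'
from h import *
p=np.load("p.npy")
def atz(n,c,z):
    r=least_squares(lambda q:proj(n,[q[0],q[1],z])[0]-px(n,c),[.5,-.1]).x;return inv(p,np.r_[r,z]).round(1)
print("now",atz("side",(103,320),.062),atz("side",(492,358),.062),atz("side",(237,88),.076),atz("side",(453,107),.076))
print("start",atz("side",(133,247),.062),atz("side",(492,280),.062),atz("side",(252,40),.076),atz("side",(457,55),.076))
E
```

```text
now [-76.4 -46.5  62. ] [ 81.5 -45.8  62. ] [-52.8 149.3  76. ] [ 55.4 148.2  76. ]
start [-76.5  12.   62. ] [79.7 12.9 62. ] [-54.2 208.5  76. ] [ 54.5 210.3  76. ]
```

Call:
carry_out --pt "-0.008 -0.08 0 0 -1" --pt "-0.008 -0.08 0 0 -1" --pt "-0.008 -0.08 0 0 -1" --pt "-0.008 -0.08 0 0 -1" --pt "-0.008 -0.08 0 0 -1" --pt "-0.008 -0.08 0 0 -1" --pt "-0.008 -0.08 0 0 -1" --pt "-0.008 -0.08 0 0 -1" --pt "-0.008 -0.08 0 0 -1" --pt "-0.008 -0.08 0 0 -1"

```text
t: 6.65
eef_pos: [0.54, -0.001, 0.0545]
tcp_rot: [0.049, 0.999, 0.0, 0.0]
contact_force: [0.7, 4.6, 1.8]
gripper_width: 0.0002
finger_force: 2.2
```

Call:
carry_out --pt "-0.002 -0.02 0 0 -1" --pt "-0.002 -0.02 0 0 -1" --pt "-0.002 -0.02 0 0 -1" --pt "-0.002 -0.02 0 0 -1" --pt "-0.002 -0.02 0 0 -1" --pt "-0.002 -0.02 0 0 -1" --pt "-0.002 -0.02 0 0 -1" --pt "-0.002 -0.02 0 0 -1"

```text
t: 7.45
eef_pos: [0.5392, -0.0086, 0.0545]
tcp_rot: [0.049, 0.999, 0.0, 0.0]
contact_force: [1.0, 6.4, 2.7]
gripper_width: 0.0002
finger_force: 2.6
```

```bash
python3 st.py; python3 - <<'E'
from h import *
for n in("top","side"):
    im=cams.read_camera(n);x,y=OFF[n];w,h=(195,125) if n=="top" else (170,150)
    cv2.imwrite(f"pics/{n}3.png",cv2.resize(im[y:y+h,x:x+w],None,fx=4,fy=4,interpolation=cv2.INTER_CUBIC))
E
```

```text
[ 0.5392 -0.0086  0.0545] [1.04 6.41 2.73] [ -0.  123.7  54.5]
```

View pics/side3.png

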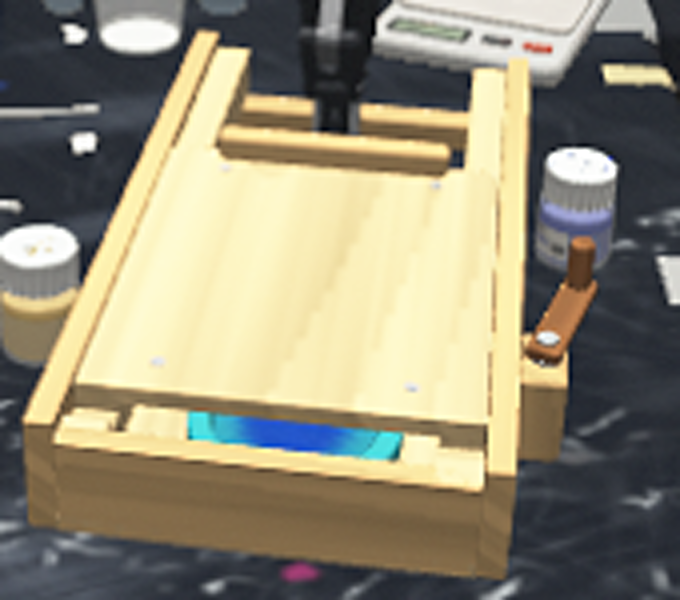

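The cover is still up on the runners: front edge (78,385)-(487,425), strip top (222,130)-(447,150).

```bash
python3 - <<'E'
from h import *
p=np.load("p.npy")
def atz(n,c,z):
    r=least_squares(lambda q:proj(n,[q[0],q[1],z])[0]-px(n,c),[.5,-.1]).x;return inv(p,np.r_[r,z]).round(1)
print(atz("side",(78,385),.062),atz("side",(487,425),.062),atz("side",(222,128),.076),atz("side",(447,147),.076))
E
```

```text
[-75.6 -92.4  62. ] [ 81.  -90.5  62. ] [-52.8 104.6  76. ] [ 54.7 105.   76. ]
```

Call:
carry_out --pt "-0.002 -0.02 0 0 -1" --pt "-0.002 -0.02 0 0 -1" --pt "0 0 0 0 -1"

```text
t: 7.85
eef_pos: [0.539, -0.0107, 0.0544]
tcp_rot: [0.049, 0.999, 0.0, 0.0]
contact_force: [-0.1, 4.9, 2.6]
gripper_width: 0.0
finger_force: 2.5
```

Call:
carry_out --pt "-0.002 -0.02 0 0 -1" --pt "-0.002 -0.02 0 0 -1" --pt "0 0 0 0 -1"

```text
t: 8.15
eef_pos: [0.5387, -0.0127, 0.0544]
tcp_rot: [0.049, 0.999, 0.0, 0.0]
contact_force: [0.3, 4.8, 3.3]
gripper_width: 0.0002
finger_force: 2.5
```

Call:
carry_out --pt "-0.002 -0.02 0 0 -1" --pt "0 0 0 0 -1"

```text
t: 8.35
eef_pos: [0.5386, -0.0137, 0.0544]
tcp_rot: [0.049, 0.999, 0.0, 0.0]
contact_force: [-0.3, 4.9, 3.8]
gripper_width: -0.0001
finger_force: 2.6
```

Call:
carry_out --pt "-0.002 -0.02 0 0 -1" --pt "0 0 0 0 -1"

```text
t: 8.55
eef_pos: [0.5385, -0.0146, 0.0544]
tcp_rot: [0.049, 0.999, 0.0, 0.0]
contact_force: [-0.1, 5.4, 2.9]
gripper_width: 0.0
finger_force: 2.6
```

Call:
carry_out --pt "-0.002 -0.02 0 0 -1" --pt "0 0 0 0 -1"

```text
t: 8.75
eef_pos: [0.5383, -0.0156, 0.0543]
tcp_rot: [0.049, 0.999, 0.0, -0.0]
contact_force: [0.3, 4.2, 3.1]
gripper_width: 0.0
finger_force: 2.5
```

Call:
carry_out --pt "-0.002 -0.02 0 0 -1" --pt "0 0 0 0 -1"

```text
t: 8.95
eef_pos: [0.5379, -0.0173, 0.054]
tcp_rot: [0.049, 0.999, -0.001, -0.0]
contact_force: [-0.0, 1.7, 1.7]
gripper_width: 0.0005
finger_force: 1.0
```

Call:
carry_out --pt "-0.002 -0.02 0 0 -1" --pt "0 0 0 0 -1"

```text
t: 9.15
eef_pos: [0.5378, -0.0179, 0.054]
tcp_rot: [0.049, 0.999, -0.0, -0.0]
contact_force: [-0.3, 1.9, 1.0]
gripper_width: 0.0001
finger_force: 1.4
```

```bash
python3 st.py; python3 - <<'E'
from h import *
im=cams.read_camera("side");x,y=OFF["side"]
cv2.imwrite("pics/side4.png",cv2.resize(im[y:y+150,x:x+170],None,fx=4,fy=4,interpolation=cv2.INTER_CUBIC))
E
```

```text
[ 0.5378 -0.0179  0.054 ] [-0.28  1.88  0.99] [ -0.5 114.3  54. ]
```

View pics/side4.png

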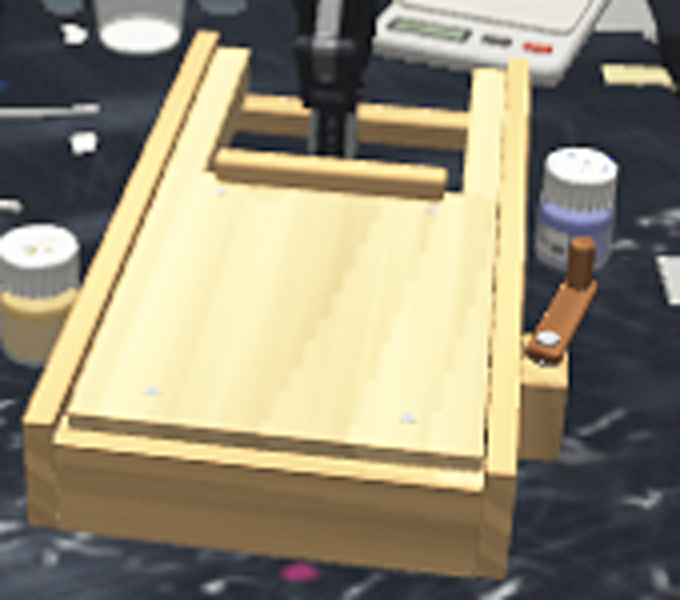

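The front edge runs (70,415)-(485,458), close to the end wall, and the strip's top rear edge runs (217,150)-(445,170). I'll test both heights.

```bash
python3 - <<'E'
from h import *
p=np.load("p.npy")
def atz(n,c,z):
    r=least_squares(lambda q:proj(n,[q[0],q[1],z])[0]-px(n,c),[.5,-.1]).x;return inv(p,np.r_[r,z]).round(1)
for d in(0,.008):print(atz("side",(70,415),.062-d),atz("side",(485,458),.062-d),atz("side",(217,150),.076-d),atz("side",(445,170),.076-d))
# predicted crop pixels for cover at y0, drop d
for y0,d in((0,0),(0,8),(-3,0),(3,0),(2,8)):
    P=box(p,[(-80,y0-100,62-d),(80,y0-100,62-d),(-55,y0+100,76-d),(55,y0+100,76-d)])
    print(y0,d,((proj("side",P)-OFF["side"]+.5)*4-.5).round(0).tolist())
E
```

```text
[ -74.  -111.6   62. ] [  81.  -110.7   62. ] [-51.4  82.   76. ] [54.9 82.  76. ]
[ -76.9 -101.2   54. ] [  81.3 -100.2   54. ] [-53.9  96.9  68. ] [54.7 96.9 68. ]
0 0 [[62.0, 395.0], [483.0, 440.0], [216.0, 132.0], [447.0, 152.0]]
0 8 [[63.0, 412.0], [482.0, 457.0], [216.0, 147.0], [446.0, 167.0]]
-3 0 [[60.0, 400.0], [483.0, 445.0], [215.0, 135.0], [447.0, 155.0]]
3 0 [[64.0, 391.0], [484.0, 435.0], [217.0, 129.0], [448.0, 149.0]]
2 8 [[64.0, 409.0], [482.0, 454.0], [216.0, 145.0], [446.0, 165.0]]
```

The pixel positions fit only a dropped cover: at the 54 mm height its length comes out right and it lies at y≈0. I'll back off, rise, and go round to the outside of the peg.

Call:
carry_out --pt "0.02 0.2 0 0 -1" --pt "0.02 0.2 0 0 -1" --pt "0 0 0.9 0 -1" --pt "0 0 0.9 0 -1" --pt "0.72 -0.67 0 0 -1" --pt "0.72 -0.67 0 0 -1" --pt "0.72 -0.67 0 0 -1" --pt "0.72 -0.67 0 0 -1" --pt "0 0 0 0 -1" --pt "0 0 0 0 -1"

```text
t: 10.2
eef_pos: [0.6843, -0.1321, 0.1431]
tcp_rot: [0.05, 0.999, 0.0, -0.001]
contact_force: [-0.9, 1.2, -1.0]
gripper_width: -0.0
finger_force: 0.0
```

```bash
python3 st.py; python3 - <<'E'
from h import *
im=cams.read_camera("side");x,y=OFF["side"]
cv2.imwrite("pics/side5.png",cv2.resize(im[y:y+150,x:x+170],None,fx=4,fy=4,interpolation=cv2.INTER_CUBIC))
E
```

```text
[ 0.6843 -0.1321  0.1431] [-0.85  1.16 -1.01] [156.4  14.9 143.1]
```

View pics/side5.png

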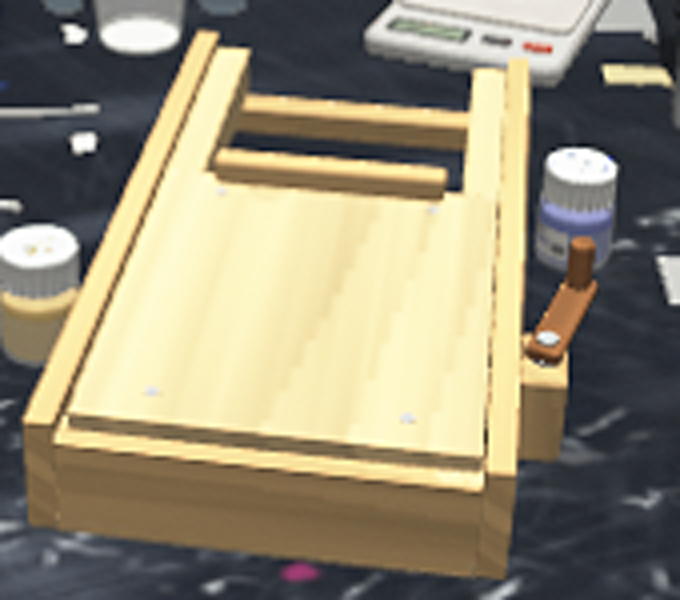

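The keeper is untouched, with its peg at (582,240), and the cover sits flush. I'll descend outside the peg and push it towards box -x.

Call:
carry_out --pt "0 0 -0.75 0 -1" --pt "0 0 -0.75 0 -1" --pt "0 0 0 0 -1" --pt "-0.1 0.01 0 0 -1" --pt "-0.1 0.01 0 0 -1" --pt "-0.1 0.01 0 0 -1" --pt "-0.1 0.01 0 0 -1" --pt "-0.1 0.01 0 0 -1" --pt "0 0 0 0 -1"

```text
t: 11.15
eef_pos: [0.6588, -0.1293, 0.07]
tcp_rot: [0.049, 0.999, -0.0, 0.0]
contact_force: [0.1, 0.4, 0.1]
gripper_width: -0.0002
finger_force: 0.0
```

```bash
python3 st.py
```

```text
[ 0.6588 -0.1293  0.07  ] [0.1  0.36 0.12] [130.8  15.2  70. ]
```

Call:
carry_out --pt "-0.086 0.008 0 0 -1" --pt "-0.086 0.008 0 0 -1" --pt "-0.086 0.008 0 0 -1" --pt "-0.086 0.008 0 0 -1" --pt "-0.086 0.008 0 0 -1" --pt "-0.088 -0.015 0 0 -1" --pt "-0.088 -0.015 0 0 -1" --pt "-0.088 -0.015 0 0 -1" --pt "-0.088 -0.015 0 0 -1" --pt "-0.088 -0.015 0 0 -1"

```text
t: 12.15
eef_pos: [0.6161, -0.1321, 0.0696]
tcp_rot: [0.049, 0.999, -0.001, 0.001]
contact_force: [3.6, -2.5, -0.6]
gripper_width: -0.0001
finger_force: 1.8
```

```bash
python3 st.py
```

```text
[ 0.6161 -0.1321  0.0696] [ 3.56 -2.47 -0.58] [88.6  8.3 69.6]
```

Call:
carry_out --pt "0.16 -0.016 0 0 -1" --pt "0.02 0.22 0 0 -1" --pt "0.02 0.22 0 0 -1" --pt "-0.33 0.032 0 0 -1" --pt "-0.33 0.032 0 0 -1" --pt "-0.008 -0.08 0 0 -1" --pt "-0.008 -0.08 0 0 -1" --pt "-0.008 -0.08 0 0 -1" --pt "-0.008 -0.08 0 0 -1" --pt "0 0 0 0 -1"

```text
t: 13.15
eef_pos: [0.5886, -0.1203, 0.0688]
tcp_rot: [0.05, 0.999, 0.003, -0.004]
contact_force: [-6.2, 7.5, 5.7]
gripper_width: 0.0001
finger_force: 4.3
```

```bash
python3 st.py
```

```text
[ 0.5886 -0.1203  0.0688] [-6.22  7.51  5.65] [60.1 17.4 68.8]
```

Call:
carry_out --pt "0.01 0.1 0 0 -1" --pt "0.1 -0.01 0 0 -1" --pt "0 0 0 0 -1"

```text
t: 13.45
eef_pos: [0.5983, -0.1188, 0.0699]
tcp_rot: [0.049, 0.999, -0.001, 0.001]
contact_force: [-0.5, -0.0, 0.3]
gripper_width: -0.0003
finger_force: 0.0
```

```bash
python3 st.py; python3 - <<'E'
from h import *
for n in("top","side"):
    im=cams.read_camera(n);x,y=OFF[n]
    h,w=(125,195) if n=="top" else (150,170)
    cv2.imwrite(f"pics/{n}6.png",im[y:y+h,x:x+w])
a=cv2.imread("pics/side6.png");hsv=cv2.cvtColor(a,cv2.COLOR_BGR2HSV)
m=cv2.inRange(hsv,(3,110,40),(14,255,190));n,l,s,c=cv2.connectedComponentsWithStats(m)
for i in range(1,n):
    if s[i,4]>15: 
        print(s[i],(c[i]*4).round(),a[l==i].mean(0))
        q=cv2.convexHull(np.argwhere(l==i)[:,::-1].astype(np.int32))[:,0]*4
        print(q.tolist())
E
```

```text
[ 0.5983 -0.1188  0.0699] [-0.54 -0.04  0.33] [69.6 19.7 69.9]
[111  61  32  30 238] [492. 308.] [ 55.66806723  87.85714286 131.26890756]
[[568, 348], [560, 356], [552, 360], [544, 360], [528, 352], [448, 304], [444, 300], [444, 292], [456, 244], [476, 244], [480, 248], [568, 344]]
```

```bash
python3 - <<'E'
from h import *
p=np.load("p.npy")
for th in(.6,.77,.9,1.0,1.1,1.2,1.57):
    x,y=104-46*np.sin(th),-30+46*np.cos(th)
    P=box(p,[(x,y,84),(104-54*np.sin(th),-30+54*np.cos(th),62)])
    print(th,round(x),round(y),((proj("side",P)-OFF["side"]+.5)*4-.5).round(0).tolist())
E
```

```text
0.6 78 8 [[492.0, 241.0], [478.0, 277.0]]
0.77 72 3 [[477.0, 246.0], [460.0, 282.0]]
0.9 68 -1 [[467.0, 250.0], [449.0, 288.0]]
1.0 65 -5 [[460.0, 254.0], [441.0, 292.0]]
1.1 63 -9 [[454.0, 259.0], [434.0, 298.0]]
1.2 61 -13 [[449.0, 264.0], [428.0, 304.0]]
1.57 58 -30 [[439.0, 285.0], [416.0, 328.0]]
```

Call:
carry_out --pt "-0.021 -0.072 0 0 -1" --pt "-0.021 -0.072 0 0 -1" --pt "-0.021 -0.072 0 0 -1" --pt "-0.021 -0.072 0 0 -1" --pt "-0.021 -0.072 0 0 -1" --pt "-0.021 -0.072 0 0 -1" --pt "-0.021 -0.072 0 0 -1" --pt "0 0 0 0 -1"

```text
t: 14.35
eef_pos: [0.5896, -0.1444, 0.0696]
tcp_rot: [0.049, 0.999, -0.001, 0.001]
contact_force: [0.2, 0.0, 0.3]
gripper_width: 0.0
finger_force: 0.0
```

```bash
cat > kp.py <<'E'
from h import *
p=np.load("p.npy")
im=cams.read_camera("side");x,y=OFF["side"];a=im[y:y+150,x:x+170]
m=cv2.inRange(cv2.cvtColor(a,cv2.COLOR_BGR2HSV),(3,110,40),(14,255,190));n,l,s,c=cv2.connectedComponentsWithStats(m)
i=1+np.argmax(s[1:,4]);print((cv2.convexHull(np.argwhere(l==i)[:,::-1].astype(np.int32))[:,0]*4).tolist())
# silhouette fit of bar end faces: predicted outline of bar and peg top
for th in(1.3,1.4,1.5,1.57,1.65):
    s_,c_=np.sin(th),np.cos(th);u=np.array([-s_,c_]);v=np.array([c_,s_]);o=np.array([104,-30])
    L=[np.r_[o+54*u+7.5*v,62],np.r_[o+54*u-7.5*v,56],np.r_[o+46*u,84]]
    print(th,((proj("side",box(p,L))-OFF["side"]+.5)*4-.5).round(0).tolist())
E
python3 st.py; python3 kp.py
```

```text
[ 0.5896 -0.1444  0.0696] [0.18 0.01 0.35] [63.4 -6.5 69.6]
[[564, 352], [560, 360], [532, 356], [428, 340], [416, 336], [416, 328], [428, 276], [432, 272], [440, 272], [448, 276], [564, 340]]
1.3 [[429.0, 301.0], [416.0, 331.0], [445.0, 269.0]]
1.4 [[423.0, 307.0], [414.0, 338.0], [442.0, 275.0]]
1.5 [[419.0, 314.0], [413.0, 346.0], [440.0, 280.0]]
1.57 [[417.0, 318.0], [414.0, 351.0], [439.0, 285.0]]
1.65 [[415.0, 324.0], [415.0, 357.0], [439.0, 289.0]]
```

Call:
carry_out --pt "-0.004 -0.04 0 0 -1" --pt "-0.004 -0.04 0 0 -1" --pt "0 0 0 0 -1"

```text
t: 14.7
eef_pos: [0.5891, -0.1476, 0.0695]
tcp_rot: [0.049, 0.999, -0.0, 0.0]
contact_force: [-0.3, 1.5, -0.9]
gripper_width: -0.0003
finger_force: 0.1
```

```bash
python3 st.py; python3 kp.py
```

```text
[ 0.5891 -0.1476  0.0695] [-0.28  1.49 -0.91] [63.2 -9.8 69.5]
[[564, 348], [560, 356], [520, 356], [420, 344], [416, 340], [416, 328], [428, 280], [432, 276], [444, 276], [560, 332], [564, 336]]
1.3 [[429.0, 301.0], [416.0, 331.0], [445.0, 269.0]]
1.4 [[423.0, 307.0], [414.0, 338.0], [442.0, 275.0]]
1.5 [[419.0, 314.0], [413.0, 346.0], [440.0, 280.0]]
1.57 [[417.0, 318.0], [414.0, 351.0], [439.0, 285.0]]
1.65 [[415.0, 324.0], [415.0, 357.0], [439.0, 289.0]]
```

Call:
carry_out --pt "-0.004 -0.04 0 0 -1" --pt "0 0 0 0 -1" --pt "0.02 0.2 0 0 -1" --pt "0.02 0.3 0.2 0 -1" --pt "0 0 0.8 0 -1" --pt "0 0.3 0.9 0 -1" --pt "0 0.8 0.8 0 -1" --pt "0 0.8 0.4 0 -1" --pt "0 0.5 0 0 -1" --pt "0 0 0 0 -1"

```text
t: 15.75
eef_pos: [0.591, -0.0046, 0.222]
tcp_rot: [0.047, 0.999, 0.001, 0.002]
contact_force: [-1.0, -0.8, 0.2]
gripper_width: 0.0005
finger_force: 0.0
```

```bash
python3 st.py; python3 kp.py; python3 - <<'E'
from h import *
t=cams.read_camera("top")[130:190,355:450];s=cams.read_camera("side")[185:335,260:430]
A=cv2.resize(s,None,fx=3,fy=3,interpolation=cv2.INTER_CUBIC);B=cv2.resize(t,None,fx=3,fy=3,interpolation=cv2.INTER_CUBIC)
o=np.zeros((450,510+285,3),np.uint8);o[:,:510]=A;o[:180,510:]=B;cv2.imwrite("pics/final.png",o)
E
```

```text
[ 0.591  -0.0046  0.222 ] [-0.98 -0.75  0.22] [ 51.2 132.7 222. ]
[[564, 352], [560, 356], [516, 356], [428, 348], [416, 344], [416, 328], [428, 284], [440, 284], [564, 340]]
1.3 [[429.0, 301.0], [416.0, 331.0], [445.0, 269.0]]
1.4 [[423.0, 307.0], [414.0, 338.0], [442.0, 275.0]]
1.5 [[419.0, 314.0], [413.0, 346.0], [440.0, 280.0]]
1.57 [[417.0, 318.0], [414.0, 351.0], [439.0, 285.0]]
1.65 [[415.0, 324.0], [415.0, 357.0], [439.0, 289.0]]
```

View pics/final.png

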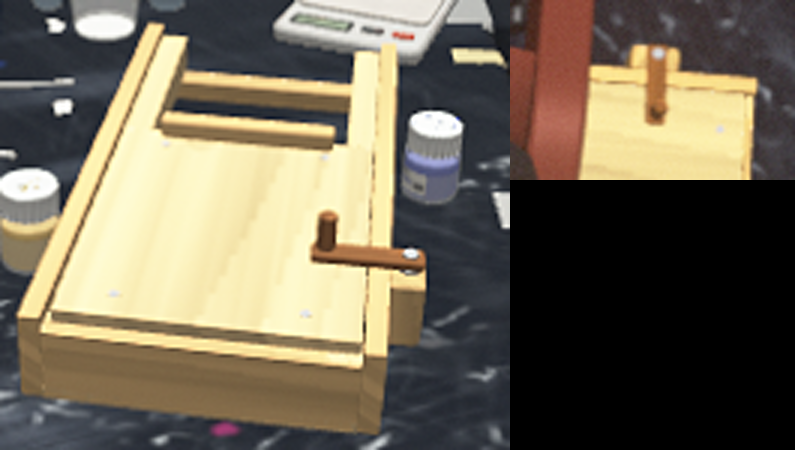

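The final picture shows the cover flush and the keeper across it, from pivot (411,255) to peg (327,230). I'll fit the keeper angle from its silhouette in both views.

```bash
cat > fit.py <<'E'
from h import *
p=np.load("p.npy");W={"side":(330,215,110,80),"top":(370,130,60,50)};k=6;mk={}
for n,(x,y,w,h) in W.items():
    a=cv2.resize(cams.read_camera(n)[y:y+h,x:x+w],None,fx=k,fy=k,interpolation=cv2.INTER_CUBIC)
    m=cv2.inRange(cv2.cvtColor(a,cv2.COLOR_BGR2HSV),(3,110,25),(14,255,200))
    _,l,s,_=cv2.connectedComponentsWithStats(m)
    if n=="top": m[:, :int(.18*m.shape[1])]=0; _,l,s,_=cv2.connectedComponentsWithStats(m)
    mk[n]=(l==1+np.argmax(s[1:,4])).astype(np.uint8);print(n,s[1:][s[1:,4]>300].tolist())
def sil(n,th,dx,dy):
    u=np.array([-np.sin(th),np.cos(th)]);v=np.array([np.cos(th),np.sin(th)]);o=np.array([104+dx,-30+dy])
    x,y,w,h=W[n];r=np.zeros((h*k,w*k),np.uint8)
    bar=[np.r_[o+a*u+b*v,z] for a in(-8,54) for b in(-7.5,7.5) for z in(56,62)]
    t=np.linspace(0,6.28,16);peg=[np.r_[o+46*u+5.5*np.array([np.cos(q),np.sin(q)]),z] for q in t for z in(62,84)]
    for P in(bar,peg):
        q=(proj(n,box(p,P))-[x,y]+.5)*k-.5
        cv2.fillConvexPoly(r,cv2.convexHull(q.round().astype(np.int32)),1)
    return r
for n in W:
    S=[((sil(n,th,dx,dy)&mk[n]).sum()/(sil(n,th,dx,dy)|mk[n]).sum(),round(th,2),dx,dy) for th in np.arange(1.3,1.72,.03) for dx in(-2,0,2) for dy in(-3,-2,-1,0,1,2,3)]
    print(n,[tuple(np.round(q,3).tolist()) for q in sorted(S)[::-1][:6]])
E
python3 fit.py
```

```text
side [[204, 244, 228, 120, 9713]]
top [[64, 0, 32, 300, 5854], [184, 87, 44, 160, 4379]]
side [(0.686, 1.54, 0.0, 1.0), (0.685, 1.6, 0.0, 3.0), (0.685, 1.6, 0.0, 2.0), (0.684, 1.51, 0.0, -1.0), (0.683, 1.51, 0.0, 0.0), (0.682, 1.57, 0.0, 0.0)]
top [(0.0, 1.69, 2.0, 3.0), (0.0, 1.69, 2.0, 2.0), (0.0, 1.69, 2.0, 1.0), (0.0, 1.69, 2.0, 0.0), (0.0, 1.69, 2.0, -1.0), (0.0, 1.69, 2.0, -2.0)]
```

```bash
sed -i 's/int(.18/int(.45/' fit.py; python3 fit.py
```

```text
side [[204, 244, 228, 120, 9725]]
top [[184, 87, 45, 160, 4384]]
side [(0.687, 1.54, 0.0, 1.0), (0.686, 1.6, 0.0, 3.0), (0.686, 1.6, 0.0, 2.0), (0.685, 1.51, 0.0, -1.0), (0.685, 1.51, 0.0, 0.0), (0.683, 1.57, 0.0, 0.0)]
top [(0.615, 1.57, 0.0, -1.0), (0.61, 1.6, 0.0, 1.0), (0.61, 1.51, 0.0, -2.0), (0.609, 1.54, 0.0, 0.0), (0.608, 1.54, 2.0, -1.0), (0.608, 1.57, 0.0, 0.0)]
```

The keeper angle comes out at about 1.55 rad, which is square. I'm handing in.

```bash
python3 -c "
from bench import manip
print(manip.close_job())"
```

```text
the job is handed in; nothing more can be done
None
```

The job is handed in: the cover is down in its notches and flush, the keeper lies square across it (about 1.55 rad measured), and the arm is clear; no verdict came back.

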